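# Clear the fume-hood bench: stoppers, sample bottles and clamp boss into their trays

### The job

Tidy the small parts left on the bench: stand both rubber stoppers side by side, upright, in the round dish; stand the larger bottle in the wide bay of the divided tray and the smaller bottle in its narrow bay, setting both down gently rather than dropping them; and put the metal clamp boss, the same way up as it is now, in the plain steel tray. Leave the beaker and the conical flask where they stand.

Things in the scene. Friction and masses are not known exactly. Their poses are not given: they have to be found in the camera images.
- large_stopper: Larger of two dark rubber stoppers, loose, standing on its narrow end: a solid round tapered plug 44 mm tall, 36 mm across at the foot, 42 mm across at the top. Origin: centre of its underside; z up.
- small_stopper: Smaller dark rubber stopper, loose, standing on its narrow end: 36 mm tall, 25 mm across at the foot, 30 mm across at the top. Origin: centre of its underside; z up.
- large_bottle: Larger of two closed amber glass sample bottles with a white screw cap, loose, standing: 40 mm across, 65 mm tall; straight-sided over the lower 35 mm, then a neck; cap 37 mm across, 16 mm tall. Origin: centre of its underside; z up.
- small_bottle: Smaller amber glass sample bottle with a white screw cap, loose, standing: 28 mm across, 50 mm tall; straight-sided over the lower 20 mm, then a neck; cap 27 mm across, 16 mm tall. Origin: centre of its underside; z up.
- boss: Metal clamp boss, loose: an aluminium block 50 mm long (x) by 26 mm wide (y) by 40 mm tall, with an upright rod slot 12 mm wide, 16 mm deep cut into its -x end; from its +x end a thumbscrew sticks out a further 22 mm at 20 mm height (disc 20 mm across). Grip the block across its y. Origin: centre of the block's underside; z up.
- dish: Shallow round white ceramic dish, fixed to the bench: 150 mm across outside, 142 mm inside, rim 14 mm high, inner floor 4 mm above its underside. Origin: centre of its underside; z up.
- bottle_tray: Wooden tray with one cross wall, fixed: 150 mm (x) by 84 mm (y) outside, walls 14 mm high, 4 mm thick, inner floor 4 mm above its underside. The cross wall at x = +17 mm makes a wide bay at the -x end (86 x 76 mm inside, centre x = -28 mm, y = 0) and a narrow bay at the +x end (52 x 76 mm, centre x = +45 mm, y = 0). Origin: centre of its underside; z up.
- steel_tray: Plain undivided steel tray, fixed to the bench: 150 mm (x) by 90 mm (y) outside, walls 14 mm high and 4 mm thick, inner floor 4 mm above its underside. Origin: centre of its underside; z up.
- beaker: Clear glass beaker standing among the things, to be left alone, loose: 60 mm across, 75 mm tall. Origin: centre of its underside; z up.
- flask: Green glass conical flask, to be left alone, loose: 76 mm across at the foot, 28 mm at the neck, 110 mm tall. Origin: centre of its underside; z up.
Mind the look-alikes: they are no part of the job. What is shaped like the large_bottle but green is not meant. What is shaped like the boss but green or purple is not meant.

How it is judged:
By the outcome, as a careful person would: the job done as asked, in the order asked, and still so for the second after the job is handed in, with the robot touching nothing.
It also fails if it takes over 136 s, if anything falls off the work surface, if the arm or the gripper's body presses on something with over 40 N, if the wrist force passes 120 N, or if a joint passes its speed limit or range.

### The arm

A 6-joint arm with a two-finger parallel gripper is mounted at the origin on the work surface. World frame = base frame: x ahead of the robot, y to its left, z up, the work surface at z = 0. Lengths are in m, angles in rad, forces in N, time in s.
With the tool pointing down it reaches from about 0.3 to 0.85 m from the base axis. Payload 5.4 kg.
Tool frame: the origin (TCP) lies midway between the tips of the shut fingers; the grasp point (between the pads) lies 19 mm behind it; z points along the fingers, y is the line along which they close (so a half turn about z gives the same grasp; the last joint's range is limited). The gripper opens to 85 mm and grips with 20 to 120 N. Pads are 22 mm wide; open, the fingers measure 114 mm over their backs; the gripper's body (76 mm by 85 mm) begins 54 mm behind the grasp point. The pads swing forward as they close: fully open they stand 13 mm farther back than shut.
Start: joints at [-1.32, 0.158, 1.597, -0, 1.386, -0.21], TCP at [0.256, -0.515, 0.231] pointing down, gripper open.
Joint ranges: [-2.91, 2.91], [-0.94, 2.29], [0.18, 2.7], [-1.29, 4.43], [0.17, 2.64], [-3, 3]. Speed limits (rad/s): [2.57, 2.57, 3.14, 3.14, 3.14, 3.14].

### API

Orientations are given as a unit quaternion [x, y, z, w].
In Python, from bench import sensors, eyes, workorder gives the robot as it stands.
- The arm moves only by the tool drive_tool, never from a script. Its argument "steps" is a list of rows, each a list of 5 numbers: the gripper's target within -1 to 1 (shut at 1, half-way at 0, fully open at -1), then the shift along the tool's x, y, z in m, then the turn about the tool's z in degrees. In form: [[gripper, dx, dy, dz, spin], ...]. A call has 1 to 12 rows; each row shifts and turns the commanded pose from where the row before left it, along the tool's axes as they then stand; what a row does not reach is not made up. A row lasts 1/12 s, in which the tool goes at most 41.7 mm and 7.16 degrees, less where a joint would pass 70% of its speed; a pose out of reach is approached as far as the arm can. A call with a gripper value outside its range is refused whole. The fingers move at their own pace and stop on an object; "force" is the grip in N (left out, the last holds). Time passes only in rows, so rows that do not move let the fingers close. It gives the time, the measured TCP pose, the force, the opening and the grip force at its end, in the units of the state.
- sensors.sense(): the state, without advancing time (a new reading comes with each control period).
- eyes.grab_frame(name): name is "side" or "top"; returns a dict with "frame" (384x512x3 uint8, blue, green, red), "vertical_fov" (degrees; the focal length in pixels is half the picture's height over the tangent of half this angle, whatever the lens; pixels are square), "cx", "cy" (the principal point, pixels), "D" ([k1, k2, p1, p2, k3] as OpenCV has them; the pictures are not rectified), "eye" and "attitude" of the camera in the world. Camera axes: x right, y up, looking along -z (the intrinsics and any distortion apply to the point x, -y, -z); pixel columns grow to the right and rows downward; lengths in m; the calibration is good to about 2 mm. A picture is of the moment at which its call begins. There is no depth.
- workorder.sign_off(): hands the job in; it is judged then, once.
The state is a dict: "time": time; "q": joint angles; "qd": joint speeds; "joint_torque": joint torques, N m; "eef_pos": TCP position; "tcp_rot": TCP orientation; "force": force on the tool from outside, world axes, zero at the start; "ft_torque": the same for the moment, N m; "grip_width": opening from 0.0 (shut) to 1.0 (fully open); "grasp_force": force on a finger pad.
Only numpy, scipy, OpenCV 4.12 (cv2) and the standard library are available. Lean on these libraries where they do the work, as an engineer would, in place of code of your own. Each camera call takes 0.05 s, during which the arm holds its last target. There are 200 camera calls.

## Working session

There is one attempt and no reset: what is moved stays moved. The work goes in short steps, Python scripts to look and compute and a tool call to move; the robot and the scene stay as the last step left them, time stands still between calls to the robot, and variables do not carry over. Pictures are saved under pics/ and viewed, at most 14 in all, crops included, and the job is handed in when it is done.

Besides the shell and the picture viewer there is one more tool, called after "Request:" by a JSON object that holds its "api" and its "payload". drive_tool: Moves the arm, as the interface text tells. Its arguments: {"type":"object","properties":{"steps":{"type":"array"},"force":{"type":"number"}},"required":["steps"]}

```bash
ls; mkdir -p pics; python3 - <<'E'
from bench import sensors, eyes
import cv2
for n in("top","side"):
    d=eyes.grab_frame(n); cv2.imwrite(f"pics/{n}0.png",cv2.resize(d["frame"],(800,600),interpolation=cv2.INTER_CUBIC)); d.pop("frame"); print(n,d)
print(sensors.sense())
E
```

```text
pics
top {'vertical_fov': 51.178051191064085, 'cx': 253.06444879248036, 'cy': 185.2746191633507, 'D': array([-0.09421468,  0.        ,  0.        ,  0.        ,  0.        ]), 'eye': array([0.45948755, 0.01503889, 1.06425394]), 'attitude': array([ 0.027421  , -0.03096188, -0.69953935,  0.71339621])}
side {'vertical_fov': 53.63503623657024, 'cx': 257.6943029893755, 'cy': 190.36350212435485, 'D': array([-0.04074258,  0.        ,  0.        ,  0.        ,  0.        ]), 'eye': array([0.24496968, 0.7768217 , 0.56426074]), 'attitude': array([-0.09148565,  0.47854933,  0.85925672, -0.15588074])}
{'time': 0.1, 'q': array([-1.32011164e+00,  1.59019142e-01,  1.59810207e+00, -6.78928278e-06,
        1.38619969e+00, -2.10071852e-01]), 'qd': array([ 0.00063475, -0.00108701, -0.00208347,  0.00102461,  0.00034818,
        0.0009044 ]), 'joint_torque': array([ 2.78546611e-05, -3.96990824e+01, -3.32337463e+01, -3.06829961e-04,
        4.14812836e-03,  3.22330254e-05]), 'eef_pos': array([ 0.2555165 , -0.51450477,  0.23039887]), 'tcp_rot': array([ 9.73579582e-01,  2.28346341e-01, -2.08817462e-05, -8.63875517e-04]), 'force': array([0.1590489 , 0.61287952, 0.81917553]), 'ft_torque': array([0.01518263, 0.00294704, 0.0124714 ]), 'grasp_force': 0.0, 'grip_width': 1.0017116699658226}
```

View pics/top0.png

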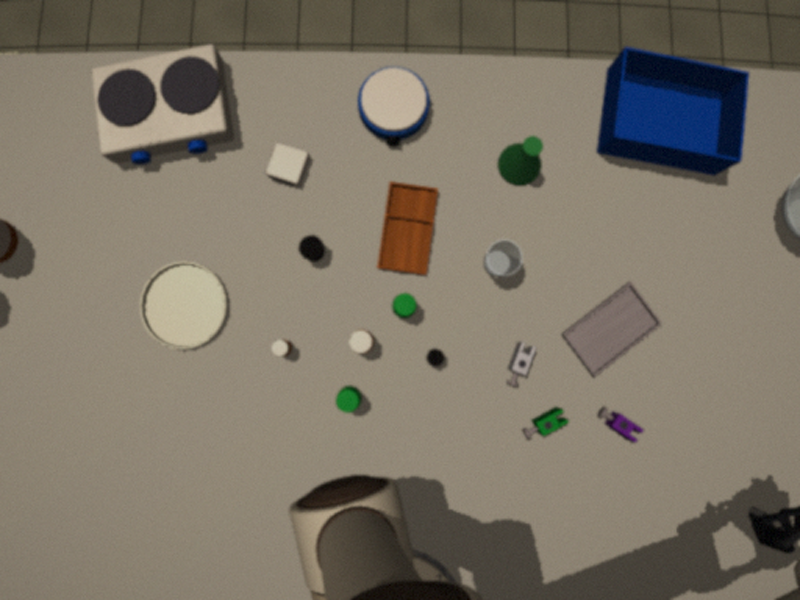

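View pics/side0.png

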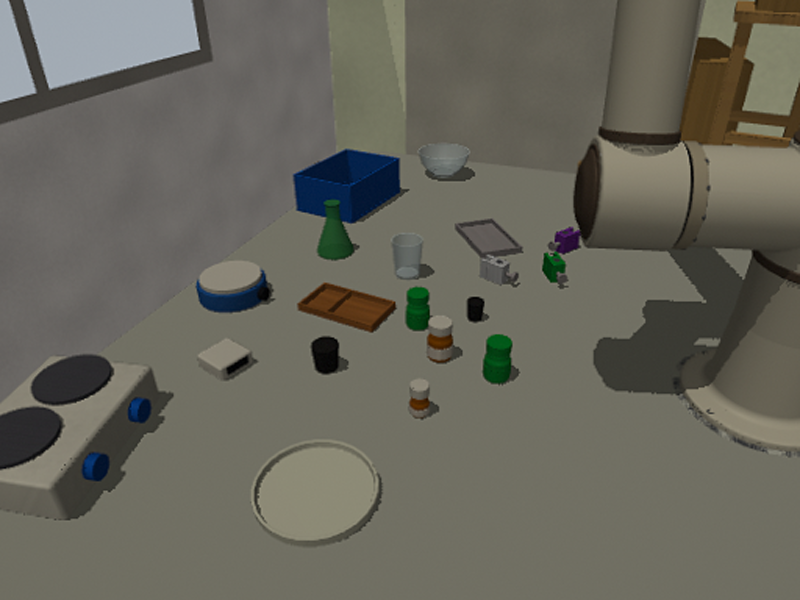

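The top view, at 800x600, shows:
- Stoppers: large (312,248), small (436,357).
- Amber bottles with white caps: large (361,342), small (281,348).
- Grey boss at (522,360).
- Dish (185,306), wooden tray (408,228), steel tray (611,330).

The green bottles and the green and purple bosses are decoys.

```bash
cat > h.py <<'E'
import numpy as np, cv2, sys
from scipy.spatial.transform import Rotation as R
from scipy.optimize import least_squares
def cam(d):
    f=192/np.tan(np.radians(d["vertical_fov"])/2)
    K=np.array([[f,0,d["cx"]],[0,f,d["cy"]],[0,0,1]]); M=R.from_quat(d["attitude"]).as_matrix()@np.diag([1,-1,-1])
    return K,d["D"],M,d["eye"]
def proj(d,P):
    K,D,M,e=cam(d); rv=cv2.Rodrigues(M.T)[0]
    return cv2.projectPoints(np.asarray(P,float).reshape(-1,1,3),rv,-M.T@e,K,D)[0].reshape(-1,2)
def ray(d,uv,z):
    K,D,M,e=cam(d); p=cv2.undistortPoints(np.asarray(uv,float).reshape(-1,1,2),K,D).reshape(-1,2)
    v=np.c_[p,np.ones(len(p))]@M.T
    return e+v*((z-e[2])/v[:,2])[:,None]
def rings(rz):
    a=np.linspace(0,2*np.pi,40)
    return np.vstack([np.c_[r*np.cos(a),r*np.sin(a),z+0*a] for r,z in rz])
def hullc(p):
    m=cv2.moments(cv2.convexHull(p.astype(np.float32))); return np.array([m["m10"],m["m01"]])/m["m00"],m["m00"]
def fit(d,rz,c,g):
    P=rings(rz); s=least_squares(lambda x:hullc(proj(d,P+[x[0],x[1],0]))[0]-c,g,x_scale=.01,diff_step=1e-3)
    return s.x,hullc(proj(d,P+[*s.x,0]))[1]
def comp(mask,uv):
    n,l=cv2.connectedComponents(mask.astype(np.uint8),connectivity=4); u,v=np.round(uv).astype(int)
    w=l[v-3:v+4,u-3:u+4]; k=np.bincount(w[w>0]).argmax(); return l==k
def go(x,y,z=None,yaw=None):
    """shift in tool axes to the world target; yaw = world angle (deg) of closing axis"""
    from bench import sensors
    s=sensors.sense(); M=R.from_quat(s["tcp_rot"]); p=s["eef_pos"]
    sp=0
    if yaw is not None:
        yv=M.as_matrix()[:,1]; cur=np.degrees(np.arctan2(yv[1],yv[0])); sp=-((yaw-cur+90)%180-90)
    t=np.array([x,y,p[2] if z is None else z])-p
    print("t%.2f"%s["time"],"p",p.round(4),"shift mm",(M.inv().apply(t)*1000).round(1),"spin",round(sp,1),"q6 %.2f"%s["q"][5],"w",round(s["grip_width"],3))
E
python3 - <<'E'
from h import *; from bench import eyes
d=eyes.grab_frame("top"); im=d["frame"]; h=cv2.cvtColor(im,cv2.COLOR_BGR2HSV).astype(int); H,S,V=h[...,0],h[...,1],h[...,2]
px=lambda a,b:(np.array([a,b])+.5)/1.5625-.5
bg=cv2.medianBlur(im,5)
obj={"large_stopper":((312,248),V<45,[(.018,0),(.021,.044)]),"small_stopper":((436,357),V<45,[(.0125,0),(.015,.036)]),
"large_bottle":((361,342),(V>150)&(S<70),[(.0185,.049),(.0185,.065)]),"small_bottle":((281,348),(V>150)&(S<70),[(.0135,.034),(.0135,.05)]),
}
for k,(c,m,rz) in obj.items():
    q=px(*c); mm=comp(m,q); ys,xs=np.nonzero(mm); cc=np.array([xs.mean(),ys.mean()])
    g=ray(d,q,.04)[0,:2]; x,a=fit(d,rz,cc,g); print(k,cc.round(1),"area",mm.sum(),"model",round(a),x.round(4))
print("bench V,S",V[250,150],S[250,150])
for n,c in {"dish":(185,306),"wood":(408,248),"steel":(611,330),"boss":(522,352)}.items(): 
    u,v=np.round(px(*c)).astype(int); print(n,h[v-1:v+2,u].tolist())
big=cv2.resize(im[150:290,90:430],None,fx=2.35,fy=2.35,interpolation=cv2.INTER_CUBIC); cv2.imwrite("pics/a.png",big)
b=im[200:300,310:430]; cv2.imwrite("pics/b.png",cv2.resize(b,None,fx=6,fy=6,interpolation=cv2.INTER_CUBIC)[:600])
b=im[105:185,190:310]; cv2.imwrite("pics/c.png",cv2.resize(b,None,fx=6,fy=6,interpolation=cv2.INTER_CUBIC))
E
```

```text
large_stopper [199.5 158.9] area 183 model 226 [0.6106 0.1509]
small_stopper [278.4 228.6] area 76 model 108 [ 0.4349 -0.0562]
large_bottle [229.4 217.9] area 187 model 176 [0.4597 0.0682]
small_bottle [177.7 222.2] area 101 model 100 [0.4459 0.2006]
bench V,S 146 44
dish [[23, 49, 192], [25, 46, 190], [23, 48, 193]]
wood [[12, 201, 119], [12, 199, 118], [12, 194, 121]]
steel [[9, 44, 123], [8, 41, 124], [11, 43, 119]]
boss [[16, 24, 119], [14, 29, 134], [8, 18, 158]]
```

View pics/b.png

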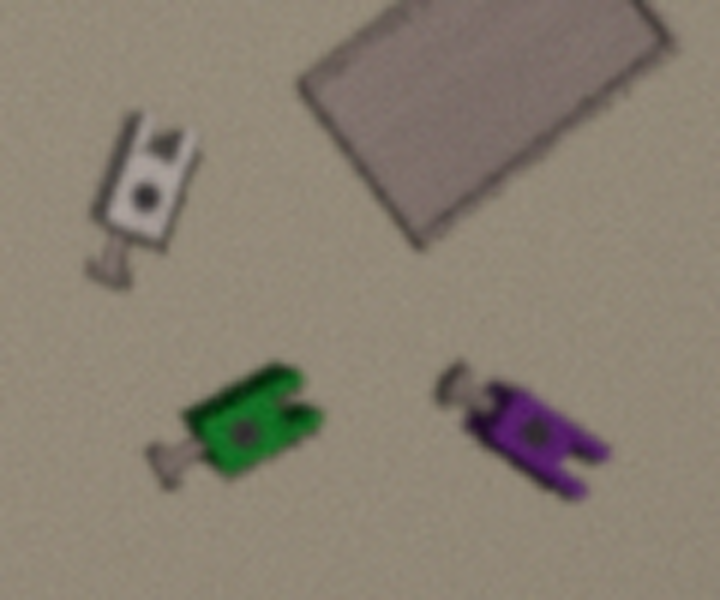

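View pics/c.png

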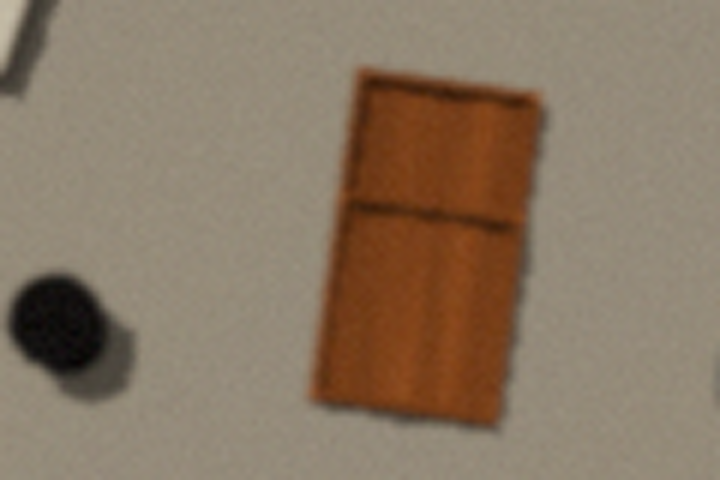

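Crop b shows the grey boss's top face with corners near (140,112), (107,213), (163,238) and (196,137), slot pointing up. Three steel tray corners are visible at (300,83), (420,248) and (672,43). Crop c shows the wood tray corners at (360,68), (542,93), (500,425) and (312,400), with the narrow bay on the far side.

```bash
cat > m.py <<'E'
from h import *; from bench import eyes
d=eyes.grab_frame("top"); im=d["frame"]; S=cv2.cvtColor(im,cv2.COLOR_BGR2HSV).astype(int); V=S[...,2]
cr=lambda p,o,s:(np.array(p,float)+.5)/s-.5+o
b=ray(d,cr([(140,112),(107,213),(163,238),(196,137)],(310,200),6),.04)
v=(b[1]+b[2]-b[0]-b[3]); print("boss",b.mean(0).round(4),"x-axis yaw",np.degrees(np.arctan2(v[1],v[0])).round(1),"len",np.linalg.norm(b[0]-b[1]).round(3),np.linalg.norm(b[1]-b[2]).round(3))
w=ray(d,cr([(360,68),(542,93),(500,425),(312,400)],(190,105),6),.014); c=w.mean(0); v=w[0]+w[1]-w[2]-w[3]; v/=np.linalg.norm(v)
print("wood",c.round(4),"x yaw",np.degrees(np.arctan2(v[1],v[0])).round(1),"wide",(c-.028*v).round(4),"narrow",(c+.045*v).round(4),"len",np.linalg.norm(w[0]-w[3]).round(3),np.linalg.norm(w[0]-w[1]).round(3))
s=ray(d,np.vstack([cr([(300,83),(420,248),(672,43)],(310,200),6),cr([(629,284)],0,1.5625)]),.014); v=s[2]-s[1]
print("steel",s.mean(0).round(4),"long yaw",np.degrees(np.arctan2(v[1],v[0])).round(1),"len",np.linalg.norm(v).round(3),np.linalg.norm(s[0]-s[1]).round(3))
mm=comp(V>165,cr((185,306),0,1.5625)); e=cv2.moments(mm.astype(np.uint8)); cc=(e["m10"]/e["m00"],e["m01"]/e["m00"])
print("dish",ray(d,[cc],.010).round(4),"diam",2*np.sqrt(mm.sum()/np.pi))
for n,p in {"beaker":(505,265),"flask":(520,165),"greenA":(404,305),"greenB":(348,399)}.items(): print(n,ray(d,[cr(p,0,1.5625)],.04).round(3))
go(.6106,.1509,.2,90)
E
python3 m.py
```

```text
boss [ 0.437  -0.2005  0.04  ] x-axis yaw 162.1 len 0.045 0.026
wood [ 0.6529 -0.0085  0.014 ] x yaw -6.6 wide [ 0.6251 -0.0052  0.014 ] narrow [ 0.6976 -0.0136  0.014 ] len 0.15 0.082
steel [ 0.4865 -0.3564  0.014 ] long yaw -51.4 len 0.147 0.089
dish [[0.5128 0.3676 0.01  ]] diam 51.101999043597296
beaker [[ 0.589 -0.169  0.04 ]]
flask [[ 0.759 -0.194  0.04 ]]
greenA [[ 0.52  -0.003  0.04 ]]
greenB [[0.365 0.085 0.04 ]]
t0.20 p [ 0.2556 -0.5147  0.2307] shift mm [ 613.9 -438.2   31.3] spin 26.4 q6 -0.21 w 1.002
```

Request:
{"api": "drive_tool", "payload": {"steps": [[-1, 0.025, -0.018, 0, 0], [-1, 0.025, -0.018, 0, 0], [-1, 0.025, -0.018, 0, 0], [-1, 0.025, -0.018, 0, 0], [-1, 0.025, -0.018, 0, 0], [-1, 0.025, -0.018, 0, 0], [-1, 0.025, -0.018, 0, 0], [-1, 0.025, -0.018, 0, 0], [-1, 0.025, -0.018, 0, 0], [-1, 0.025, -0.018, 0, 0], [-1, 0.025, -0.018, 0, 0], [-1, 0.025, -0.018, 0, 0]], "force": 40}}

```text
time: 1.2
eef_pos: [0.4287, -0.1866, 0.2312]
tcp_rot: [0.974, 0.228, 0.0, 0.0]
force: [0.8, 0.6, -0.2]
grip_width: 0.998
grasp_force: 0.0
```

Request:
{"api": "drive_tool", "payload": {"steps": [[-1, 0.025, -0.018, 0, 0], [-1, 0.025, -0.018, 0, 0], [-1, 0.025, -0.018, 0, 0], [-1, 0.025, -0.018, 0, 0], [-1, 0.025, -0.018, 0, 0], [-1, 0.025, -0.018, 0, 0], [-1, 0.025, -0.018, 0, 0], [-1, 0.025, -0.018, 0, 0], [-1, 0.025, -0.018, 0, 0], [-1, 0.025, -0.018, 0, 0], [-1, 0.025, -0.018, 0, 0], [-1, 0, 0, 0, 0]]}}

```text
time: 2.2
eef_pos: [0.5877, 0.1159, 0.2308]
tcp_rot: [0.973, 0.23, 0.0, -0.001]
force: [0.5, 0.2, 0.0]
grip_width: 0.998
grasp_force: 0.0
```

```bash
python3 -c "
from h import *
go(.6106,.1509,.010)"
```

```text
t2.20 p [0.5877 0.1159 0.2308] shift mm [ 35.9 -20.6 220.8] spin 0 q6 1.10 w 0.998
```

Request:
{"api": "drive_tool", "payload": {"steps": [[-1, 0.012, -0.007, 0, 0], [-1, 0.012, -0.007, 0.02, 0], [-1, 0.012, -0.007, 0.025, 0], [-1, 0, 0, 0.025, 0], [-1, 0, 0, 0.025, 0], [-1, 0, 0, 0.025, 0], [-1, 0, 0, 0.025, 0], [-1, 0, 0, 0, 0], [-1, 0, 0, 0, 0]]}}

```text
time: 2.95
eef_pos: [0.6081, 0.1459, 0.0849]
tcp_rot: [0.974, 0.228, -0.002, -0.0]
force: [-0.4, 0.0, 1.3]
grip_width: 1.001
grasp_force: 0.0
```

```bash
python3 -c "
from h import *; from bench import eyes
go(.6106,.1509,.010)
d=eyes.grab_frame('side'); p=proj(d,rings([(.018,0),(.021,.044)])+[.6106,.1509,0]); im=d['frame'].copy()
u,v=p.mean(0).astype(int); s=im[v-60:v+40,u-60:u+60]; s=cv2.resize(s,None,fx=5,fy=5,interpolation=cv2.INTER_CUBIC)
for q in p: cv2.circle(s,tuple(int(t) for t in ((q-[u-60,v-60])+.5)*5),1,(0,0,255),-1)
cv2.imwrite('pics/d.png',s)"
```

```text
t2.95 p [0.6081 0.1459 0.0849] shift mm [ 4.7 -3.2 74.9] spin 0 q6 1.15 w 1.001
```

View pics/d.png

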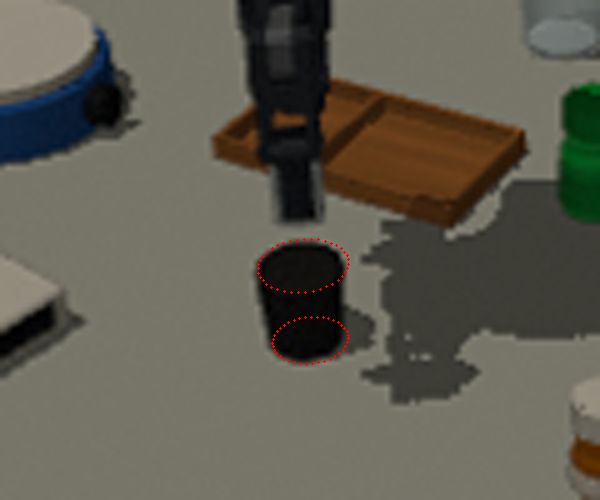

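The side crop has the projected stopper model on the real one (about 302,300) within 1–2 mm. The gripper is above it.

Request:
{"api": "drive_tool", "payload": {"steps": [[-1, 0.005, -0.003, 0.015, 0], [-1, 0, 0, 0.02, 0], [-1, 0, 0, 0.02, 0], [-1, 0, 0, 0.014, 0], [-1, 0, 0, 0.004, 0], [-1, 0, 0, 0, 0], [1, 0, 0, 0, 0], [1, 0, 0, 0, 0], [1, 0, 0, 0, 0], [1, 0, 0, 0, 0], [1, 0, 0, 0, 0], [1, 0, 0, 0, 0]], "force": 40}}

```text
time: 4.0
eef_pos: [0.6137, 0.1513, 0.0148]
tcp_rot: [0.974, 0.228, 0.001, 0.0]
force: [-0.6, 0.2, 5.9]
grip_width: 0.462
grasp_force: 40.2
```

Request:
{"api": "drive_tool", "payload": {"steps": [[1, 0, 0, 0, 0], [1, 0, 0, 0, 0], [1, 0, 0, -0.01, 0], [1, 0, 0, -0.02, 0], [1, 0, 0, -0.025, 0], [1, 0, 0, -0.025, 0], [1, 0, 0, -0.01, 0], [1, 0, 0, 0, 0]]}}

```text
time: 4.67
eef_pos: [0.615, 0.1514, 0.107]
tcp_rot: [0.974, 0.228, 0.003, 0.001]
force: [0.3, -0.2, -0.3]
grip_width: 0.463
grasp_force: 40.4
```

```bash
python3 -c "
from h import *
go(.5128+.03*.896,.3676+.03*.4446,.1)"
```

```text
t4.67 p [0.615  0.1514 0.107 ] shift mm [  34.6 -239.1    6.6] spin 0 q6 1.16 w 0.463
```

Request:
{"api": "drive_tool", "payload": {"steps": [[1, 0.002, -0.015, 0, 0], [1, 0.004, -0.025, 0, 0], [1, 0.004, -0.03, 0, 0], [1, 0.004, -0.03, 0, 0], [1, 0.004, -0.03, 0, 0], [1, 0.004, -0.03, 0, 0], [1, 0.004, -0.03, 0, 0], [1, 0.004, -0.025, 0, 0], [1, 0.003, -0.015, 0, 0], [1, 0.001, -0.009, 0, 0], [1, 0, 0, 0, 0], [1, 0, 0, 0, 0]]}}

```text
time: 5.67
eef_pos: [0.5366, 0.3798, 0.1024]
tcp_rot: [0.974, 0.228, -0.001, 0.0]
force: [-0.4, 0.1, 0.6]
grip_width: 0.465
grasp_force: 40.4
```

```bash
python3 -c "
from h import *
go(.5128+.03*.896,.3676+.03*.4446,.02)"
```

```text
t5.67 p [0.5366 0.3798 0.1024] shift mm [ 3.4  0.3 82.4] spin 0 q6 1.54 w 0.465
```

Request:
{"api": "drive_tool", "payload": {"steps": [[1, 0.003, 0, 0.015, 0], [1, 0, 0, 0.02, 0], [1, 0, 0, 0.02, 0], [1, 0, 0, 0.013, 0], [1, 0, 0, 0.006, 0], [1, 0, 0, 0.004, 0], [1, 0, 0, 0.002, 0], [1, 0, 0, 0.001, 0], [1, 0, 0, 0, 0], [1, 0, 0, 0, 0]]}}

```text
time: 6.5
eef_pos: [0.5402, 0.3821, 0.0234]
tcp_rot: [0.974, 0.228, 0.001, -0.0]
force: [0.3, -0.8, 0.2]
grip_width: 0.46
grasp_force: 40.4
```

```bash
python3 -c "
from h import *
from bench import sensors
go(.5128+.03*.896,.3676+.03*.4446,.019);print(sensors.sense()['force'])"
```

```text
t6.50 p [0.5402 0.3821 0.0234] shift mm [-1.   0.8  4.4] spin 0 q6 1.54 w 0.46
[ 0.29389217 -0.78215244  0.17596772]
```

Request:
{"api": "drive_tool", "payload": {"steps": [[1, 0, 0, 0.001, 0], [1, 0, 0, 0.001, 0], [1, 0, 0, 0.001, 0], [1, 0, 0, 0.001, 0], [1, 0, 0, 0, 0]]}}

```text
time: 6.92
eef_pos: [0.5398, 0.3819, 0.0188]
tcp_rot: [0.974, 0.228, 0.0, -0.0]
force: [-1.4, -0.5, 3.4]
grip_width: 0.464
grasp_force: 40.6
```

Request:
{"api": "drive_tool", "payload": {"steps": [[-0.6, 0, 0, 0, 0], [-0.6, 0, 0, 0, 0], [-0.6, 0, 0, 0, 0], [-0.6, 0, 0, 0, 0], [-0.6, 0, 0, -0.01, 0], [-0.6, 0, 0, -0.02, 0], [-0.6, 0, 0, -0.03, 0], [-0.6, 0, 0, -0.03, 0], [-1, 0, 0, -0.02, 0], [-1, 0, 0, 0, 0]]}}

```text
time: 7.75
eef_pos: [0.543, 0.3834, 0.1357]
tcp_rot: [0.974, 0.228, 0.006, -0.001]
force: [1.2, 0.5, 0.7]
grip_width: 0.997
grasp_force: 0.0
```

```bash
python3 -c "
from h import *
go(.4349,-.0562,.1)"
```

```text
t7.75 p [0.543  0.3834 0.1357] shift mm [-292.7  345.7   32.5] spin 0 q6 1.54 w 0.997
```

Request:
{"api": "drive_tool", "payload": {"steps": [[-1, -0.01, 0.012, 0, 0], [-1, -0.02, 0.023, 0, 0], [-1, -0.024, 0.028, 0, 0], [-1, -0.024, 0.028, 0, 0], [-1, -0.024, 0.028, 0, 0], [-1, -0.024, 0.028, 0, 0], [-1, -0.024, 0.028, 0, 0], [-1, -0.024, 0.028, 0, 0], [-1, -0.024, 0.028, 0, 0], [-1, -0.024, 0.028, 0, 0], [-1, -0.024, 0.028, 0, 0], [-1, -0.024, 0.028, 0, 0]]}}

```text
time: 8.75
eef_pos: [0.4368, -0.0219, 0.1283]
tcp_rot: [0.974, 0.229, 0.0, 0.0]
force: [1.0, -0.8, -0.6]
grip_width: 0.998
grasp_force: 0.0
```

Request:
{"api": "drive_tool", "payload": {"steps": [[-1, -0.015, 0.019, 0, 0], [-1, -0.007, 0.01, 0.01, 0], [-1, 0, 0, 0.02, 0], [-1, 0, 0, 0.01, 0], [-1, 0, 0, 0, 0], [-1, 0, 0, 0, 0]]}}

```text
time: 9.25
eef_pos: [0.4303, -0.0556, 0.0878]
tcp_rot: [0.974, 0.229, -0.001, -0.001]
force: [0.1, 0.7, -0.4]
grip_width: 0.998
grasp_force: 0.0
```

```bash
cat > chk.py <<'E'
from h import *; from bench import eyes
def chk(P,name,r=60):
    d=eyes.grab_frame('side'); p=proj(d,P); im=d['frame'].copy()
    u,v=p.mean(0).astype(int); s=im[v-r:v+r-20,u-r:u+r]; s=cv2.resize(s,None,fx=5,fy=5,interpolation=cv2.INTER_CUBIC)
    for q in p: cv2.circle(s,tuple(int(t) for t in ((q-[u-r,v-r])+.5)*5),1,(0,0,255),-1)
    cv2.imwrite(name,s)
E
python3 -c "
from chk import *
go(.4349,-.0562,.010)
chk(rings([(.0125,0),(.015,.036)])+[.4349,-.0562,0],'pics/e.png')"
```

```text
t9.25 p [ 0.4303 -0.0556  0.0878] shift mm [ 3.9  2.7 77.8] spin 0 q6 0.70 w 0.998
```

View pics/e.png

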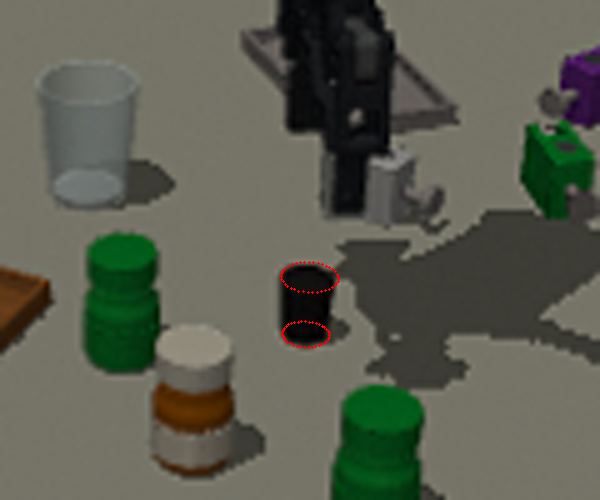

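The small stopper at (307,305) matches its model to within about 2 mm, and the fingers are clear of other things.

Request:
{"api": "drive_tool", "payload": {"steps": [[-1, 0.005, 0.003, 0.015, 0], [-1, 0, 0, 0.02, 0], [-1, 0, 0, 0.02, 0], [-1, 0, 0, 0.014, 0], [-1, 0, 0, 0.006, 0], [-1, 0, 0, 0, 0], [1, 0, 0, 0, 0], [1, 0, 0, 0, 0], [1, 0, 0, 0, 0], [1, 0, 0, 0, 0], [1, 0, 0, 0, 0], [1, 0, 0, 0, 0]], "force": 35}}

```text
time: 10.3
eef_pos: [0.4374, -0.0568, 0.0141]
tcp_rot: [0.974, 0.228, 0.001, 0.0]
force: [-1.6, 1.1, 6.1]
grip_width: 0.326
grasp_force: 34.2
```

Request:
{"api": "drive_tool", "payload": {"steps": [[1, 0, 0, 0, 0], [1, 0, 0, 0, 0], [1, 0, 0, 0, 0]]}}

```text
time: 10.55
eef_pos: [0.4374, -0.0568, 0.0141]
tcp_rot: [0.974, 0.228, 0.0, 0.0]
force: [-1.6, 1.1, 5.6]
grip_width: 0.323
grasp_force: 34.2
```

Request:
{"api": "drive_tool", "payload": {"steps": [[1, 0, 0, -0.01, 0], [1, 0, 0, -0.025, 0], [1, 0, 0, -0.03, 0], [1, 0, 0, -0.03, 0], [1, 0, 0, -0.02, 0], [1, 0, 0, -0.01, 0], [1, 0, 0, 0, 0]]}}

```text
time: 11.13
eef_pos: [0.4384, -0.0574, 0.141]
tcp_rot: [0.974, 0.228, 0.002, 0.002]
force: [0.5, -0.6, -0.3]
grip_width: 0.323
grasp_force: 34.6
```

```bash
python3 -c "
from h import *
go(.5128-.033*.896,.3676-.033*.4446,.1)"
```

```text
t11.13 p [ 0.4384 -0.0574  0.141 ] shift mm [ 222.5 -347.8   40.3] spin 0 q6 0.71 w 0.323
```

Request:
{"api": "drive_tool", "payload": {"steps": [[1, 0.008, -0.012, 0, 0], [1, 0.014, -0.022, 0, 0], [1, 0.018, -0.028, 0, 0], [1, 0.018, -0.028, 0, 0], [1, 0.018, -0.028, 0, 0], [1, 0.018, -0.028, 0, 0], [1, 0.018, -0.028, 0, 0], [1, 0.018, -0.028, 0, 0], [1, 0.018, -0.028, 0, 0], [1, 0.018, -0.028, 0, 0], [1, 0.018, -0.028, 0, 0], [1, 0.018, -0.028, 0, 0]]}}

```text
time: 12.13
eef_pos: [0.4766, 0.3156, 0.1358]
tcp_rot: [0.974, 0.228, -0.002, 0.0]
force: [0.6, -0.8, 0.7]
grip_width: 0.325
grasp_force: 34.6
```

Request:
{"api": "drive_tool", "payload": {"steps": [[1, 0.012, -0.019, 0, 0], [1, 0.006, -0.01, 0, 0], [1, 0.002, -0.005, 0.01, 0], [1, 0, 0, 0.02, 0], [1, 0, 0, 0.02, 0], [1, 0, 0, 0.02, 0], [1, 0, 0, 0.01, 0], [1, 0, 0, 0, 0], [1, 0, 0, 0, 0]]}}

```text
time: 12.88
eef_pos: [0.4803, 0.3527, 0.0575]
tcp_rot: [0.974, 0.228, -0.001, 0.0]
force: [0.7, -0.2, -0.8]
grip_width: 0.318
grasp_force: 34.6
```

```bash
python3 -c "
from h import *
go(.5128-.033*.896,.3676-.033*.4446,.018)"
```

```text
t12.88 p [0.4803 0.3527 0.0575] shift mm [ 2.8  1.1 39.5] spin 0 q6 1.54 w 0.318
```

Request:
{"api": "drive_tool", "payload": {"steps": [[1, 0.003, 0.001, 0.012, 0], [1, 0, 0, 0.012, 0], [1, 0, 0, 0.006, 0], [1, 0, 0, 0.003, 0], [1, 0, 0, 0.002, 0], [1, 0, 0, 0.001, 0], [1, 0, 0, 0.001, 0], [1, 0, 0, 0.001, 0], [1, 0, 0, 0, 0], [1, 0, 0, 0, 0]]}}

```text
time: 13.72
eef_pos: [0.4841, 0.3542, 0.0205]
tcp_rot: [0.974, 0.228, 0.0, -0.0]
force: [-0.8, -0.1, -1.3]
grip_width: 0.324
grasp_force: 34.6
```

Request:
{"api": "drive_tool", "payload": {"steps": [[1, 0, 0, 0.001, 0], [1, 0, 0, 0.001, 0], [1, 0, 0, 0.001, 0], [1, 0, 0, 0, 0]]}}

```text
time: 14.05
eef_pos: [0.4844, 0.3544, 0.0182]
tcp_rot: [0.974, 0.228, 0.0, -0.0]
force: [-1.1, -1.2, 4.1]
grip_width: 0.328
grasp_force: 34.9
```

Request:
{"api": "drive_tool", "payload": {"steps": [[-0.2, 0, 0, 0, 0], [-0.2, 0, 0, 0, 0], [-0.2, 0, 0, 0, 0], [-0.2, 0, 0, 0, 0], [-0.2, 0, 0, -0.01, 0], [-0.2, 0, 0, -0.02, 0], [-0.2, 0, 0, -0.03, 0], [-0.2, 0, 0, -0.03, 0], [-0.5, 0, 0, -0.03, 0], [-0.5, 0, 0, 0, 0]]}}

```text
time: 14.88
eef_pos: [0.4881, 0.3562, 0.1456]
tcp_rot: [0.974, 0.228, 0.006, -0.001]
force: [0.9, -0.7, 0.9]
grip_width: 0.751
grasp_force: 0.0
```

```bash
python3 -c "
from h import *
go(.4597,.0682,.1)"
```

```text
t14.88 p [0.4881 0.3562 0.1456] shift mm [-154.1  245.3   43.7] spin 0 q6 1.54 w 0.751
```

Request:
{"api": "drive_tool", "payload": {"steps": [[-0.5, -0.008, 0.013, 0, 0], [-0.5, -0.015, 0.024, 0, 0], [-0.5, -0.018, 0.029, 0, 0], [-0.5, -0.018, 0.029, 0, 0], [-0.5, -0.018, 0.029, 0, 0], [-0.5, -0.018, 0.029, 0, 0], [-0.5, -0.018, 0.029, 0, 0], [-0.5, -0.018, 0.029, 0, 0], [-0.5, -0.015, 0.023, 0, 0], [-0.5, -0.008, 0.012, 0.01, 0], [-0.5, 0, 0, 0.02, 0], [-0.5, 0, 0, 0, 0]]}}

```text
time: 15.88
eef_pos: [0.453, 0.0647, 0.1047]
tcp_rot: [0.974, 0.227, -0.002, -0.001]
force: [-0.6, -0.8, -0.4]
grip_width: 0.75
grasp_force: 0.0
```

Request:
{"api": "drive_tool", "payload": {"steps": [[-0.5, 0, 0, 0, 0], [-0.5, 0, 0, 0, 0]]}}

```text
time: 16.05
eef_pos: [0.4558, 0.0657, 0.1081]
tcp_rot: [0.974, 0.229, 0.0, 0.0]
force: [-0.7, -0.1, 1.0]
grip_width: 0.747
grasp_force: 0.0
```

```bash
python3 -c "
from chk import *
go(.4597,.0682,.034)
chk(rings([(.02,0),(.0185,.049),(.0185,.065)])+[.4597,.0682,0],'pics/f.png')"
```

```text
t16.05 p [0.4558 0.0657 0.1081] shift mm [ 4.6 -0.5 74.1] spin 0 q6 0.99 w 0.747
```

View pics/f.png

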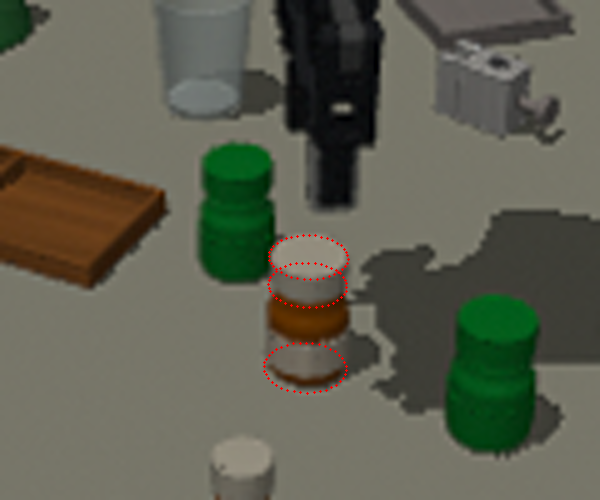

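The amber bottle's cap at (309,262) lines up with the model. The green decoy at (237,210) is clear.

Request:
{"api": "drive_tool", "payload": {"steps": [[-0.5, 0.004, 0, 0.015, 0], [-0.5, 0, 0, 0.02, 0], [-0.5, 0, 0, 0.02, 0], [-0.5, 0, 0, 0.012, 0], [-0.5, 0, 0, 0.006, 0], [-0.5, 0, 0, 0, 0], [1, 0, 0, 0, 0], [1, 0, 0, 0, 0], [1, 0, 0, 0, 0], [1, 0, 0, 0, 0], [1, 0, 0, 0, 0], [1, 0, 0, 0, 0]], "force": 35}}

```text
time: 17.1
eef_pos: [0.4604, 0.0671, 0.0358]
tcp_rot: [0.974, 0.228, 0.001, 0.0]
force: [-1.3, 0.0, 7.0]
grip_width: 0.42
grasp_force: 34.8
```

Request:
{"api": "drive_tool", "payload": {"steps": [[1, 0, 0, 0, 0], [1, 0, 0, -0.01, 0], [1, 0, 0, -0.025, 0], [1, 0, 0, -0.03, 0], [1, 0, 0, -0.03, 0], [1, 0, 0, -0.015, 0], [1, 0, 0, 0, 0]]}}

```text
time: 17.68
eef_pos: [0.4619, 0.0668, 0.1491]
tcp_rot: [0.974, 0.228, 0.004, 0.002]
force: [0.6, -1.3, -0.3]
grip_width: 0.419
grasp_force: 35.1
```

```bash
python3 -c "
from h import *
go(.6251,-.0052,.145)"
```

```text
t17.68 p [0.4619 0.0668 0.1491] shift mm [114.1 137.    5.6] spin 0 q6 0.99 w 0.419
```

Request:
{"api": "drive_tool", "payload": {"steps": [[1, 0.009, 0.011, 0, 0], [1, 0.016, 0.019, 0, 0], [1, 0.019, 0.023, 0, 0], [1, 0.019, 0.023, 0, 0], [1, 0.019, 0.023, 0, 0], [1, 0.016, 0.019, 0, 0], [1, 0.01, 0.012, 0, 0], [1, 0.006, 0.007, 0, 0], [1, 0, 0, 0, 0], [1, 0, 0, 0, 0], [1, 0, 0, 0, 0]]}}

```text
time: 18.6
eef_pos: [0.6208, -0.0044, 0.1432]
tcp_rot: [0.974, 0.228, -0.001, -0.001]
force: [-0.8, -1.4, -1.5]
grip_width: 0.42
grasp_force: 35.0
```

```bash
python3 -c "
from h import *
go(.6251,-.0052,.044)"
```

```text
t18.60 p [ 0.6208 -0.0044  0.1432] shift mm [ 3.7  2.8 99.2] spin 0 q6 0.91 w 0.42
```

Request:
{"api": "drive_tool", "payload": {"steps": [[1, 0.004, 0.003, 0.012, 0], [1, 0, 0, 0.02, 0], [1, 0, 0, 0.02, 0], [1, 0, 0, 0.02, 0], [1, 0, 0, 0.012, 0], [1, 0, 0, 0.006, 0], [1, 0, 0, 0.003, 0], [1, 0, 0, 0.001, 0], [1, 0, 0, 0.001, 0], [1, 0, 0, 0, 0], [1, 0, 0, 0, 0]]}}

```text
time: 19.52
eef_pos: [0.6277, -0.0059, 0.0504]
tcp_rot: [0.974, 0.228, 0.001, 0.0]
force: [0.3, -0.5, -1.2]
grip_width: 0.416
grasp_force: 35.0
```

Request:
{"api": "drive_tool", "payload": {"steps": [[1, -0.002, 0, 0.003, 0], [1, 0, 0, 0.002, 0], [1, 0, 0, 0.001, 0], [1, 0, 0, 0.001, 0], [1, 0, 0, 0.001, 0], [1, 0, 0, 0.001, 0], [1, 0, 0, 0, 0], [1, 0, 0, 0, 0]]}}

```text
time: 20.18
eef_pos: [0.6252, -0.0067, 0.0402]
tcp_rot: [0.974, 0.228, -0.0, -0.0]
force: [0.3, 0.0, -0.7]
grip_width: 0.42
grasp_force: 35.0
```

Request:
{"api": "drive_tool", "payload": {"steps": [[1, 0, 0, 0.0007, 0], [1, 0, 0, 0.0007, 0], [1, 0, 0, 0, 0]]}}

```text
time: 20.43
eef_pos: [0.6255, -0.0067, 0.0399]
tcp_rot: [0.974, 0.228, 0.0, 0.0]
force: [-1.5, 0.7, 4.8]
grip_width: 0.416
grasp_force: 35.7
```

Request:
{"api": "drive_tool", "payload": {"steps": [[-0.3, 0, 0, 0, 0], [-0.3, 0, 0, 0, 0], [-0.3, 0, 0, 0, 0], [-0.3, 0, 0, 0, 0], [-0.3, 0, 0, -0.01, 0], [-0.3, 0, 0, -0.02, 0], [-0.3, 0, 0, -0.03, 0], [-0.3, 0, 0, -0.03, 0], [-0.3, 0, 0, -0.01, 0], [-0.3, 0, 0, 0, 0]]}}

```text
time: 21.27
eef_pos: [0.6279, -0.0072, 0.1436]
tcp_rot: [0.974, 0.228, 0.004, 0.002]
force: [-0.7, 0.1, 0.8]
grip_width: 0.653
grasp_force: 0.0
```

```bash
python3 -c "
from h import *
go(.4459,.2006,.1)"
```

```text
t21.27 p [ 0.6279 -0.0072  0.1436] shift mm [ -70.8 -267.3   41.8] spin 0 q6 0.91 w 0.653
```

Request:
{"api": "drive_tool", "payload": {"steps": [[-0.3, -0.003, -0.013, 0, 0], [-0.3, -0.006, -0.024, 0, 0], [-0.3, -0.008, -0.03, 0, 0], [-0.3, -0.008, -0.03, 0, 0], [-0.3, -0.008, -0.03, 0, 0], [-0.3, -0.008, -0.03, 0, 0], [-0.3, -0.008, -0.03, 0, 0], [-0.3, -0.008, -0.03, 0, 0], [-0.3, -0.007, -0.026, 0, 0], [-0.3, -0.005, -0.018, 0.01, 0], [-0.3, -0.002, -0.006, 0.02, 0], [-0.3, 0, 0, 0.01, 0]]}}

```text
time: 22.27
eef_pos: [0.4394, 0.2016, 0.0957]
tcp_rot: [0.973, 0.229, -0.003, -0.0]
force: [-0.8, 0.2, -0.3]
grip_width: 0.647
grasp_force: 0.0
```

Request:
{"api": "drive_tool", "payload": {"steps": [[-0.3, 0, 0, 0, 0], [-0.3, 0, 0, 0, 0]]}}

```text
time: 22.43
eef_pos: [0.4422, 0.2003, 0.0978]
tcp_rot: [0.974, 0.228, -0.001, 0.0]
force: [0.9, -0.9, -0.0]
grip_width: 0.646
grasp_force: 0.0
```

```bash
python3 -c "
from chk import *
go(.4459,.2006,.022)
chk(rings([(.014,0),(.0135,.034),(.0135,.05)])+[.4459,.2006,0],'pics/g.png')"
```

```text
t22.43 p [0.4422 0.2003 0.0978] shift mm [ 3.6  1.4 75.8] spin 0 q6 1.29 w 0.646
```

View pics/g.png

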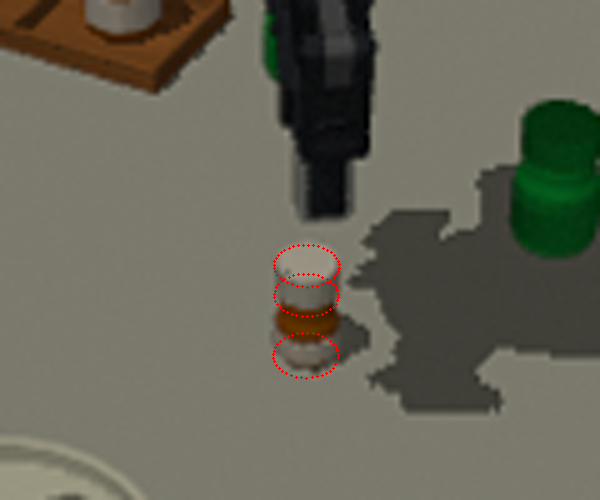

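The small bottle at (307,310) matches the model, and the large bottle is standing in the wide bay.

Request:
{"api": "drive_tool", "payload": {"steps": [[-0.3, 0.003, 0.001, 0.015, 0], [-0.3, 0, 0, 0.02, 0], [-0.3, 0, 0, 0.02, 0], [-0.3, 0, 0, 0.013, 0], [-0.3, 0, 0, 0.006, 0], [-0.3, 0, 0, 0, 0], [1, 0, 0, 0, 0], [1, 0, 0, 0, 0], [1, 0, 0, 0, 0], [1, 0, 0, 0, 0], [1, 0, 0, 0, 0], [1, 0, 0, 0, 0]], "force": 30}}

```text
time: 23.48
eef_pos: [0.4474, 0.2015, 0.0262]
tcp_rot: [0.974, 0.228, 0.001, 0.0]
force: [0.6, -1.8, 6.5]
grip_width: 0.304
grasp_force: 29.5
```

Request:
{"api": "drive_tool", "payload": {"steps": [[1, 0, 0, 0, 0], [1, 0, 0, 0, 0], [1, 0, 0, -0.01, 0], [1, 0, 0, -0.025, 0], [1, 0, 0, -0.03, 0], [1, 0, 0, -0.035, 0], [1, 0, 0, -0.025, 0], [1, 0, 0, -0.005, 0], [1, 0, 0, 0, 0]]}}

```text
time: 24.23
eef_pos: [0.4473, 0.2017, 0.1573]
tcp_rot: [0.974, 0.228, 0.002, 0.0]
force: [0.1, 0.2, -1.5]
grip_width: 0.304
grasp_force: 29.6
```

```bash
python3 -c "
from h import *
go(.6976,-.0136,.145)"
```

```text
t24.23 p [0.4473 0.2017 0.1573] shift mm [128.4 304.2  13.3] spin 0 q6 1.29 w 0.304
```

Request:
{"api": "drive_tool", "payload": {"steps": [[1, 0.006, 0.014, 0, 0], [1, 0.01, 0.024, 0, 0], [1, 0.013, 0.03, 0, 0], [1, 0.013, 0.03, 0, 0], [1, 0.013, 0.03, 0, 0], [1, 0.013, 0.03, 0, 0], [1, 0.013, 0.03, 0, 0], [1, 0.013, 0.03, 0, 0], [1, 0.013, 0.03, 0, 0], [1, 0.01, 0.026, 0, 0], [1, 0.007, 0.018, 0, 0], [1, 0.003, 0.01, 0, 0]]}}

```text
time: 25.23
eef_pos: [0.6943, -0.0157, 0.1513]
tcp_rot: [0.974, 0.227, -0.002, -0.001]
force: [-0.5, 0.2, -1.0]
grip_width: 0.309
grasp_force: 29.6
```

Request:
{"api": "drive_tool", "payload": {"steps": [[1, 0, 0, 0.01, 0], [1, 0, 0, 0.01, 0], [1, 0, 0, 0, 0], [1, 0, 0, 0, 0]]}}

```text
time: 25.57
eef_pos: [0.6919, -0.0117, 0.132]
tcp_rot: [0.973, 0.229, -0.002, -0.001]
force: [-0.7, -0.8, -0.4]
grip_width: 0.301
grasp_force: 29.6
```

```bash
python3 -c "
from h import *
go(.6976,-.0136,.032)"
```

```text
t25.57 p [ 0.6919 -0.0117  0.132 ] shift mm [ 4.7  4.6 99.9] spin 0 q6 0.92 w 0.301
```

Request:
{"api": "drive_tool", "payload": {"steps": [[1, 0.004, 0.003, 0.012, 0], [1, 0, 0, 0.02, 0], [1, 0, 0, 0.02, 0], [1, 0, 0, 0.018, 0], [1, 0, 0, 0.012, 0], [1, 0, 0, 0.006, 0], [1, 0, 0, 0.003, 0], [1, 0, 0, 0.001, 0], [1, 0, 0, 0.001, 0], [1, 0, 0, 0, 0], [1, 0, 0, 0, 0]]}}

```text
time: 26.48
eef_pos: [0.6997, -0.0137, 0.0431]
tcp_rot: [0.974, 0.228, 0.001, 0.0]
force: [0.0, 0.2, -0.0]
grip_width: 0.302
grasp_force: 29.6
```

Request:
{"api": "drive_tool", "payload": {"steps": [[1, -0.002, 0, 0.004, 0], [1, 0, 0, 0.003, 0], [1, 0, 0, 0.002, 0], [1, 0, 0, 0.001, 0], [1, 0, 0, 0.001, 0], [1, 0, 0, 0.001, 0], [1, 0, 0, 0, 0], [1, 0, 0, 0, 0]]}}

```text
time: 27.15
eef_pos: [0.6974, -0.0144, 0.0304]
tcp_rot: [0.974, 0.228, 0.0, 0.0]
force: [-0.5, 0.7, 2.6]
grip_width: 0.304
grasp_force: 29.5
```

Request:
{"api": "drive_tool", "payload": {"steps": [[1, 0, 0, 0.0004, 0], [-0.1, 0, 0, 0, 0], [-0.1, 0, 0, 0, 0], [-0.1, 0, 0, 0, 0], [-0.1, 0, 0, 0, 0], [-0.1, 0, 0, -0.01, 0], [-0.1, 0, 0, -0.02, 0], [-0.1, 0, 0, -0.03, 0], [-0.1, 0, 0, -0.035, 0], [-0.1, 0, 0, -0.03, 0], [-0.1, 0, 0, -0.01, 0], [-0.1, 0, 0, 0, 0]]}}

```text
time: 28.15
eef_pos: [0.6997, -0.015, 0.1699]
tcp_rot: [0.974, 0.228, 0.004, 0.002]
force: [0.6, 0.4, 0.3]
grip_width: 0.552
grasp_force: 0.0
```

```bash
python3 -c "
from h import *
go(.437,-.2005,.16,72.1)"
```

```text
t28.15 p [ 0.6997 -0.015   0.1699] shift mm [-317.8   49.3    8. ] spin 44.3 q6 0.92 w 0.552
```

Request:
{"api": "drive_tool", "payload": {"steps": [[-0.3, -0.014, 0.002, 0, 0], [-0.3, -0.024, 0.004, 0, 0], [-0.3, -0.03, 0.005, 0, 0], [-0.3, -0.03, 0.005, 0, 0], [-0.3, -0.03, 0.005, 0, 0], [-0.3, -0.03, 0.005, 0, 0], [-0.3, -0.03, 0.005, 0, 0], [-0.3, -0.03, 0.005, 0, 0], [-0.3, -0.03, 0.005, 0, 0], [-0.3, -0.03, 0.005, 0, 0], [-0.3, -0.024, 0.003, 0, 0], [-0.3, -0.014, 0.002, 0, 0]]}}

```text
time: 29.15
eef_pos: [0.4338, -0.2009, 0.1623]
tcp_rot: [0.974, 0.228, -0.002, -0.001]
force: [-0.2, 0.1, 0.3]
grip_width: 0.648
grasp_force: 0.0
```

Request:
{"api": "drive_tool", "payload": {"steps": [[-0.3, 0, 0, 0.01, 6], [-0.3, 0, 0, 0.02, 6], [-0.3, 0, 0, 0.02, 6], [-0.3, 0, 0, 0.02, 6], [-0.3, 0, 0, 0, 6], [-0.3, 0, 0, 0, 6], [-0.3, 0, 0, 0, 6], [-0.3, 0, 0, 0, 2.3], [-0.3, 0, 0, 0, 0], [-0.3, 0, 0, 0, 0]]}}

```text
time: 29.98
eef_pos: [0.4358, -0.1999, 0.0931]
tcp_rot: [0.988, -0.155, -0.001, -0.001]
force: [-0.1, -1.5, 0.6]
grip_width: 0.653
grasp_force: 0.0
```

```bash
python3 -c "
from chk import *
go(.437,-.2005,.012,72.1)
c,s=np.cos(np.radians(162.1)),np.sin(np.radians(162.1)); t=np.linspace(-1,1,20)
e=[(a*.025,b*.013,z) for z in (0,.04) for k in t for a,b in ((k,1),(k,-1),(1,k),(-1,k))]
P=np.array(e)@np.array([[c,s,0],[-s,c,0],[0,0,1]])+[.437,-.2005,0]
chk(P,'pics/i.png')"
```

```text
t29.98 p [ 0.4358 -0.1999  0.0931] shift mm [ 1.5  0.3 81.1] spin 0.1 q6 1.20 w 0.653
```

View pics/i.png

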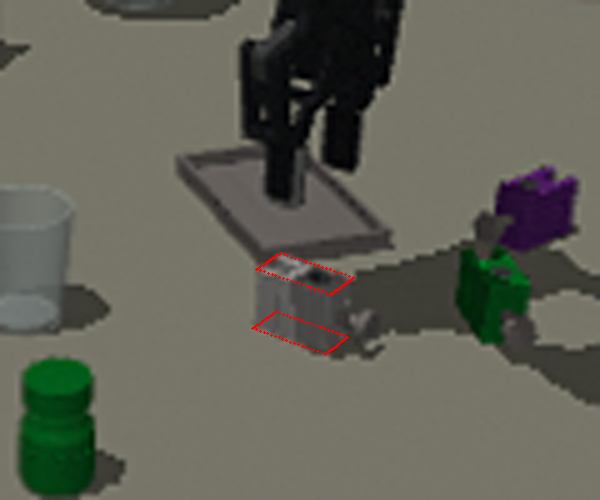

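The boss model overlays the grey boss at about (302,305), with the fingers straddling its y direction. The decoy bosses are clear.

Request:
{"api": "drive_tool", "payload": {"steps": [[-0.3, 0.001, 0, 0.015, 0], [-0.3, 0, 0, 0.02, 0], [-0.3, 0, 0, 0.02, 0], [-0.3, 0, 0, 0.018, 0], [-0.3, 0, 0, 0.006, 0], [-0.3, 0, 0, 0, 0], [1, 0, 0, 0, 0], [1, 0, 0, 0, 0], [1, 0, 0, 0, 0], [1, 0, 0, 0, 0], [1, 0, 0, 0, 0], [1, 0, 0, 0, 0]], "force": 45}}

```text
time: 31.03
eef_pos: [0.4389, -0.2019, 0.0169]
tcp_rot: [0.988, -0.156, 0.001, 0.001]
force: [-0.8, 0.7, 5.8]
grip_width: 0.299
grasp_force: 45.6
```

Request:
{"api": "drive_tool", "payload": {"steps": [[1, 0, 0, 0, 0], [1, 0, 0, 0, 0], [1, 0, 0, -0.01, 0], [1, 0, 0, -0.025, 0], [1, 0, 0, -0.03, 0], [1, 0, 0, -0.025, 0], [1, 0, 0, -0.005, 0], [1, 0, 0, 0, 0]]}}

```text
time: 31.7
eef_pos: [0.4389, -0.2019, 0.1127]
tcp_rot: [0.988, -0.155, 0.002, 0.001]
force: [1.3, 0.3, -1.9]
grip_width: 0.296
grasp_force: 44.7
```

```bash
python3 -c "
from h import *
go(.4865,-.3564,.1,-51.4+90)"
```

```text
t31.70 p [ 0.4389 -0.2019  0.1127] shift mm [ 92.7 132.4  13.3] spin 33.5 q6 1.20 w 0.296
```

Request:
{"api": "drive_tool", "payload": {"steps": [[1, 0.007, 0.01, 0, 0], [1, 0.013, 0.018, 0, 0], [1, 0.017, 0.023, 0, 0], [1, 0.017, 0.023, 0, 0], [1, 0.017, 0.023, 0, 0], [1, 0.015, 0.02, 0, 0], [1, 0.01, 0.013, 0, 0], [1, 0.006, 0.008, 0, 0], [1, 0, 0, 0, 5], [1, 0, 0, 0, 6], [1, 0, 0, 0, 6], [1, 0, 0, 0, 6]]}}

```text
time: 32.7
eef_pos: [0.4911, -0.3634, 0.1073]
tcp_rot: [0.936, -0.352, -0.002, -0.001]
force: [-0.8, -0.3, -1.8]
grip_width: 0.296
grasp_force: 44.6
```

Request:
{"api": "drive_tool", "payload": {"steps": [[1, 0, 0, 0, 6], [1, 0, 0, 0, 4.5], [1, 0, 0, 0, 0], [1, 0, 0, 0, 0]]}}

```text
time: 33.03
eef_pos: [0.4914, -0.3634, 0.1082]
tcp_rot: [0.902, -0.433, -0.002, -0.001]
force: [-0.5, -0.8, -1.6]
grip_width: 0.293
grasp_force: 44.6
```

```bash
python3 -c "
from h import *
go(.4934,-.365,.021,38.6)"
```

```text
t33.03 p [ 0.4914 -0.3634  0.1082] shift mm [ 2.8 -0.6 87.2] spin 0.1 q6 1.63 w 0.293
```

Request:
{"api": "drive_tool", "payload": {"steps": [[1, 0.001, 0, 0.012, 0], [1, 0, 0, 0.02, 0], [1, 0, 0, 0.02, 0], [1, 0, 0, 0.015, 0], [1, 0, 0, 0.009, 0], [1, 0, 0, 0.004, 0], [1, 0, 0, 0.002, 0], [1, 0, 0, 0.001, 0], [1, 0, 0, 0, 0], [1, 0, 0, 0, 0]]}}

```text
time: 33.87
eef_pos: [0.4936, -0.3651, 0.0285]
tcp_rot: [0.901, -0.434, 0.001, 0.0]
force: [-0.1, -0.2, -0.9]
grip_width: 0.294
grasp_force: 44.7
```

Request:
{"api": "drive_tool", "payload": {"steps": [[1, 0, 0, 0.003, 0], [1, 0, 0, 0.002, 0], [1, 0, 0, 0.001, 0], [1, 0, 0, 0.001, 0], [1, 0, 0, 0.0007, 0], [1, 0, 0, 0.0007, 0], [1, 0, 0, 0, 0], [1, 0, 0, 0, 0]]}}

```text
time: 34.53
eef_pos: [0.4932, -0.3646, 0.0209]
tcp_rot: [0.901, -0.434, -0.0, 0.0]
force: [-5.1, 4.0, 10.5]
grip_width: 0.294
grasp_force: 46.2
```

Request:
{"api": "drive_tool", "payload": {"steps": [[-0.1, 0, 0, 0, 0], [-0.1, 0, 0, 0, 0], [-0.1, 0, 0, 0, 0], [-0.1, 0, 0, 0, 0], [-0.1, 0, 0, -0.01, 0], [-0.1, 0, 0, -0.02, 0], [-0.1, 0, 0, -0.03, 0], [-0.1, 0, 0, -0.03, 0], [-0.1, 0, 0, -0.03, 0], [-0.1, 0, 0, -0.02, 0], [-0.1, 0, 0, 0, 0]]}}

```text
time: 35.45
eef_pos: [0.4955, -0.3671, 0.1661]
tcp_rot: [0.901, -0.434, 0.005, 0.002]
force: [-1.3, -0.2, 0.9]
grip_width: 0.549
grasp_force: 0.0
```

Request:
{"api": "drive_tool", "payload": {"steps": [[-0.1, 0.012, 0.02, -0.01, 0], [-0.1, 0.018, 0.03, 0, 0], [-0.1, 0.018, 0.03, 0, 0], [-0.1, 0.018, 0.03, 0, 0], [-0.1, 0.012, 0.02, 0, 0], [-0.1, 0, 0, 0, 0], [-0.1, 0, 0, 0, 0]]}}

```text
time: 36.03
eef_pos: [0.4392, -0.5071, 0.1685]
tcp_rot: [0.901, -0.435, -0.0, -0.0]
force: [1.3, 1.1, -0.3]
grip_width: 0.551
grasp_force: 0.0
```

```bash
python3 - <<'E'
from bench import eyes; import cv2
for n in("top","side"):
    cv2.imwrite(f"pics/{n}9.png",cv2.resize(eyes.grab_frame(n)["frame"],(800,600),interpolation=cv2.INTER_CUBIC))
E
```

```text
(no output)
```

View pics/top9.png

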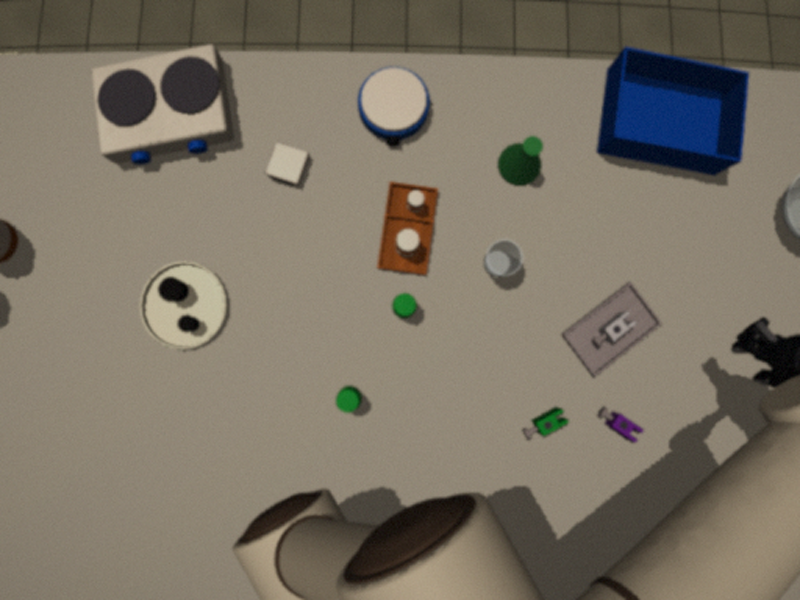

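View pics/side9.png

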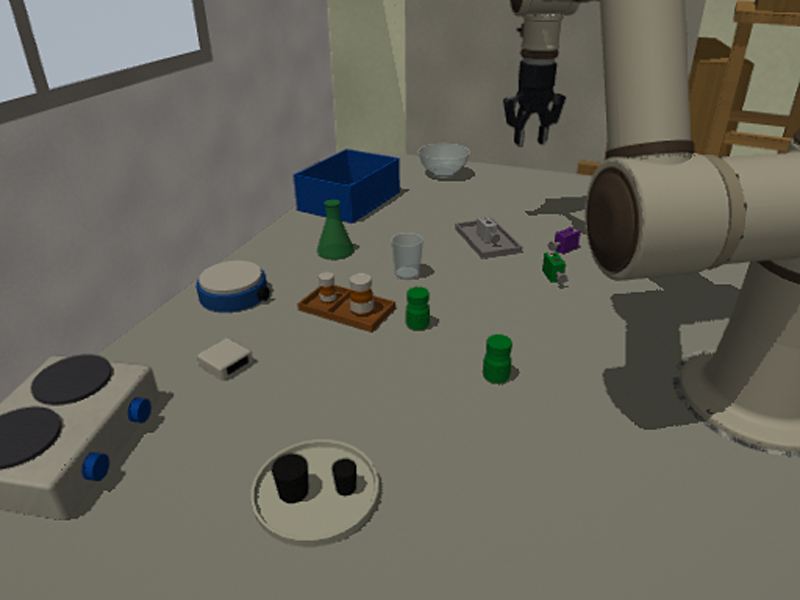

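Both views show the job done:
- The stoppers are upright in the dish, at (291,478) and (344,476) in the side view.
- The bottles are standing in their bays, at (327,288) and (361,295).
- The boss is upright in the steel tray, at (488,230).
- The beaker and flask haven't moved.

```bash
python3 -c "
from bench import workorder
print(workorder.sign_off())"
```

```text
the job is handed in; nothing more can be done
None
```

The job is handed in: both stoppers, both bottles and the boss are upright in their places, with the beaker and flask untouched, at about 36 s of the 136 s allowed; no verdict came back.

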